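# Take a pile of small supplies apart onto its fitted holders

### The job

Four small supplies have been piled up: take the pile apart from the top, one thing at a time, and lay each one flat, right way up, in the middle of the grey holder made to its size, lengthways between the two end lips. Never tip any of the four over, and leave the canister and the hand counter where they are.

Things in the scene. Friction and masses are not known exactly. Their poses are not given: they have to be found in the camera images.
- usb_stick_mid (a point): memory stick: small flat black-edged block 17 wide x 46 long x 9 mm high, 12 g, on top of the pile at the start. Its origin is its centre, half-way up; x runs across its width, y along its length, z up.
- hemocytometer_case_mid (a point): black case of a counting chamber: flat block with black edges, 36 wide x 82 long x 13 mm high, second from the top. Its origin is its centre, half-way up; x runs across its width, y along its length, z up.
- lens_tissue_mid (a point): lens-tissue box: flat white carton 60 wide x 90 long x 9 mm high, third from the top; it overhangs the long sides of the film box by about 7 mm. Its origin is its centre, half-way up; x runs across its width, y along its length, z up.
- film_box_mid (a point): film box: white and green carton 45 wide x 115 long x 45 mm high, 140 g, bottom of the pile, standing on the bench; its ends look out from under the pile. All boxes of the pile lie nearly parallel and centred on one another. Its origin is its centre, half-way up; x runs across its width, y along its length, z up.
- holder_usb_floor (a point): smallest fixed plain grey plastic holder: a flat plate 38 mm wide (x) and 72 mm long (y) with a 4 mm thick floor, long sides open, and across each end a lip 3 mm thick that stands 5 mm above the floor (66 mm between the lips); it belongs to the memory stick. This point is the centre of its floor, 4 mm above the bench; y runs along its length.
- holder_hemocytometer_floor (a point): narrow mid-length fixed plain grey plastic holder: a flat plate 57 mm wide (x) and 108 mm long (y) with a 4 mm thick floor, long sides open, and across each end a lip 3 mm thick that stands 5 mm above the floor (102 mm between the lips); it belongs to the black case. This point is the centre of its floor, 4 mm above the bench; y runs along its length.
- holder_lens_floor (a point): widest fixed plain grey plastic holder: a flat plate 80 mm wide (x) and 116 mm long (y) with a 4 mm thick floor, long sides open, and across each end a lip 3 mm thick that stands 5 mm above the floor (110 mm between the lips); it belongs to the lens-tissue box. This point is the centre of its floor, 4 mm above the bench; y runs along its length.
- holder_film_floor (a point): longest fixed plain grey plastic holder: a flat plate 66 mm wide (x) and 141 mm long (y) with a 4 mm thick floor, long sides open, and across each end a lip 3 mm thick that stands 5 mm above the floor (135 mm between the lips); it belongs to the film box. This point is the centre of its floor, 4 mm above the bench; y runs along its length.
- objective_case_mid (a point): bystander: loose upright clear canister with a black cap, 38 mm diameter, 62 mm high; not to be disturbed. Origin at its centre, half-way up.
- tally_counter_mid (a point): bystander: loose round white hand counter with a black face and a finger ring, 63 x 62 mm, 26 mm high; not to be disturbed. Origin at its centre, half-way up.
Mind the look-alikes: they are no part of the job. Of the things that look like the part that bears hemocytometer_case_mid, the largest one is meant.

How it is judged (in metres and radians):
On the way, in this order (a step that is already met when the one before it is completed fails the run):
1. the memory stick lies on its own holder, let go (horizontal distance between usb_stick_mid and holder_usb_floor below 0.015 m and z of usb_stick_mid in the frame of holder_usb_floor below 0.00745 m and angle between the y axis of usb_stick_mid and the y axis of holder_usb_floor, either way round below 0.2 rad and angle between usb_stick_mid's own z axis and vertical below 0.1 rad and contact force between the fingers and usb_stick below 0.1 N), for 0.2 s.
2. the black case lies on its own holder, let go (horizontal distance between hemocytometer_case_mid and holder_hemocytometer_floor below 0.015 m and z of hemocytometer_case_mid in the frame of holder_hemocytometer_floor below 0.00965 m and angle between the y axis of hemocytometer_case_mid and the y axis of holder_hemocytometer_floor, either way round below 0.2 rad and angle between hemocytometer_case_mid's own z axis and vertical below 0.1 rad and contact force between the fingers and hemocytometer_case below 0.1 N), for 0.2 s.
3. the flat lens-tissue box lies on its own holder, let go (horizontal distance between lens_tissue_mid and holder_lens_floor below 0.015 m and z of lens_tissue_mid in the frame of holder_lens_floor below 0.00755 m and angle between the y axis of lens_tissue_mid and the y axis of holder_lens_floor, either way round below 0.2 rad and angle between lens_tissue_mid's own z axis and vertical below 0.1 rad and contact force between the fingers and lens_tissue below 0.1 N), for 0.2 s.
4. the long film box lies on its own holder, let go (horizontal distance between film_box_mid and holder_film_floor below 0.015 m and z of film_box_mid in the frame of holder_film_floor below 0.0257 m and angle between the y axis of film_box_mid and the y axis of holder_film_floor, either way round below 0.2 rad and angle between film_box_mid's own z axis and vertical below 0.1 rad and contact force between the fingers and film_box below 0.1 N), for 0.2 s.
At the end, for the whole second after the job is handed in: Each of the four rests on the floor of its own holder: centre within 15 mm of the holder's centre, length within 0.2 rad of the holder's (either way round), level and right way up within 0.1 rad, within 3 mm of resting height (not on a lip); placed in order from the top of the pile (horizontal distance between usb_stick_mid and holder_usb_floor below 0.015 m and z of usb_stick_mid in the frame of holder_usb_floor below 0.00745 m and angle between the y axis of usb_stick_mid and the y axis of holder_usb_floor, either way round below 0.2 rad and angle between each of usb_stick_mid, hemocytometer_case_mid, lens_tissue_mid, film_box_mid's own z axis and vertical below 0.1 rad and linear speed of each of usb_stick, hemocytometer_case, lens_tissue, film_box below 0.02 m/s and horizontal distance between hemocytometer_case_mid and holder_hemocytometer_floor below 0.015 m and z of hemocytometer_case_mid in the frame of holder_hemocytometer_floor below 0.00965 m and angle between the y axis of hemocytometer_case_mid and the y axis of holder_hemocytometer_floor, either way round below 0.2 rad and horizontal distance between lens_tissue_mid and holder_lens_floor below 0.015 m and z of lens_tissue_mid in the frame of holder_lens_floor below 0.00755 m and angle between the y axis of lens_tissue_mid and the y axis of holder_lens_floor, either way round below 0.2 rad and horizontal distance between film_box_mid and holder_film_floor below 0.015 m and z of film_box_mid in the frame of holder_film_floor below 0.0257 m and angle between the y axis of film_box_mid and the y axis of holder_film_floor, either way round below 0.2 rad); the robot touches nothing.
It fails at once if one of the four is tipped over (tilted more than 0.6 rad) (angle between any of usb_stick_mid, hemocytometer_case_mid, lens_tissue_mid, film_box_mid's own z axis and vertical above 0.6 rad).
It fails at once if the canister is shifted by more than 15 mm (distance of objective_case_mid from where it was at the start of the episode above 0.015 m).
It fails at once if the hand counter is shifted by more than 15 mm (distance of tally_counter_mid from where it was at the start of the episode above 0.015 m).
It also fails if it takes over 104 s, if anything falls off the work surface, if the arm or the gripper's body presses on something with over 40 N, if the wrist force passes 120 N, or if a joint passes its speed limit or range.

### The arm

A 6-joint arm with a two-finger parallel gripper is mounted at the origin on a cart in front of the work surface, level with it; the furniture and walls round the work are solid. World frame = base frame: x ahead of the robot, y to its left, z up, the work surface at z = 0. Lengths are in mm, angles in rad, forces in N, time in s.
With the tool pointing down it reaches from about 350 to 975 mm from the base axis. Payload 7.1 kg.
Tool frame: the origin (TCP) lies at the very end of the fingers, on their centre line; the grasp point (between the pads) lies 19 mm behind it; z points along the fingers, y is the line along which they close (so a half turn about z gives the same grasp; the last joint's range is limited). The gripper opens to 88 mm and grips with 3 to 60 N. Pads are 20 mm wide; open, the fingers measure 115 mm over their backs; the gripper's body (75 mm by 178 mm) begins 61 mm behind the grasp point.
Start: joints at [-1.224, 0.423, 1.63, -0, 1.089, -0.019], TCP at [223.577, -583.625, 222.675] pointing down, gripper open.
Joint ranges: [-3, 3], [-0.9, 2.11], [0.09, 2.58], [-1.31, 4.45], [0.11, 2.69], [-2.54, 2.54]. Speed limits (rad/s): [2.39, 2.39, 3.01, 3.14, 3.14, 3.14].

### API

Orientations are given as a rotation vector (axis times angle).
In Python, from workcell import sensors, imaging, close_job gives the robot as it stands. The module is installed in compiled form; this text tells all that it offers.
- The arm moves only by the tool servo_tool, never from a script. Its argument "steps" is a list of rows, each a list of 3 entries, a list of its own where there are three numbers: the shift along the world's x, y, z in m, then the turn, a rotation vector about the world's x, y, z in degrees, then the opening, from -1 (shut) to 1 (fully open). A call has exactly 8 rows; each row shifts and turns the commanded pose from where the row before left it; what a row does not reach is not made up. A row lasts 1/12 s, in which the tool goes at most 41.7 mm and 7.16 degrees, less where a joint would pass 70% of its speed; a pose out of reach is approached as far as the arm can. A call is refused whole if a number of a shift passes 0.0417 or a number of a turn 7.16, either way. A call with a gripper value outside its range is refused whole. The fingers move at their own pace and stop on an object; the grip force is fixed at half the most. Time passes only in rows, so rows that do not move let the fingers close, or fill a call up. It gives the time, the measured TCP pose, the force, the opening and the grip force at its end, in the units of the state.
- sensors.get_obs(): the state, without advancing time (a new reading comes with each control period).
- imaging.get_image(name): name is "side" or "top"; returns a dict with "color" (480x640x3 uint8, blue, green, red), "range_z" (480x640 float32, mm along the optical axis (not along the pixel's ray), 0 where there is no reading), "vertical_fov" (degrees; the focal length in pixels is half the picture's height over the tangent of half this angle, whatever the lens; pixels are square), "cx", "cy" (the principal point, pixels), "k1" (the pictures are not rectified: a ray, as slopes to the right and down, at radius r is drawn at 1 + k1 r^2 times it, then the intrinsics apply), "rvec" (rotation vector, rad) and "tvec" (3), from world to camera coordinates, as OpenCV has them. Camera axes: x right, y down, z forward; pixel columns grow to the right and rows downward; lengths in mm; the calibration is good to about 2 mm. A picture is of the moment at which its call begins.
- close_job(): hands the job in; it is judged then, once.
The state is a dict: "t": time; "qpos": joint angles; "qvel": joint speeds; "joint_torque": joint torques, N m; "ee_pos": TCP position; "orientation": TCP orientation; "ft_force": force on the tool from outside, world axes, zero at the start; "moment": the same for the moment, N m; "width": finger opening in mm; "grasp_force": force on a finger pad.
Only numpy, scipy, OpenCV 4.12 (cv2) and the standard library are available. Lean on these libraries where they do the work, as an engineer would, in place of code of your own. Each camera call takes 0.05 s, during which the arm holds its last target. There are 200 camera calls.

## Working session

There is one attempt and no reset: what is moved stays moved. The work goes in short steps, Python scripts to look and compute and a tool call to move; the robot and the scene stay as the last step left them, time stands still between calls to the robot, and variables do not carry over. Pictures are saved under pics/ and viewed, at most 14 in all, crops included, and the job is handed in when it is done.

Besides the shell and the picture viewer there is one more tool, called after ">>>" as name(argument=value, ...), one argument or row to a line, values as JSON. servo_tool: Moves the arm, as the interface text tells. Its arguments: {"type":"object","properties":{"steps":{"type":"array"}},"required":["steps"]}

```bash
mkdir -p pics
cat > h.py <<'E'
import numpy as np, cv2
from workcell import sensors, imaging
def grab(n):
    im=imaging.get_image(n); f=240/np.tan(np.radians(im["vertical_fov"])/2)
    im["f"]=f; im["R"]=cv2.Rodrigues(np.array(im["rvec"],float))[0]; im["t"]=np.array(im["tvec"],float).ravel()
    im["K"]=np.array([[f,0,im["cx"]],[0,f,im["cy"]],[0,0,1]]); im["D"]=np.array([im["k1"],0,0,0,0.])
    return im
def rays(im,uv):
    p=cv2.undistortPoints(np.array(uv,float).reshape(-1,1,2),im["K"],im["D"]).reshape(-1,2)
    return np.c_[p,np.ones(len(p))]
def plane(im,uv,z):
    d=rays(im,uv)@im["R"]; c=-im["R"].T@im["t"]
    return c+d*((z-c[2])/d[:,2])[:,None]
def cloud(im):
    v,u=np.mgrid[0:480,0:640]; r=rays(im,np.c_[u.ravel(),v.ravel()])
    P=(r*im["range_z"].ravel()[:,None]-im["t"])@im["R"]; P[im["range_z"].ravel()<=0]=np.nan
    return P.reshape(480,640,3)
E
python3 - <<'E'
from h import *
for n in("top","side"):
    im=grab(n); cv2.imwrite(f"pics/{n}0.png",im["color"]); print(n,im["f"],im["k1"],-im["R"].T@im["t"],im["R"][2])
    np.save(f"{n}0.npy",cloud(im))
o=sensors.get_obs(); print({k:np.round(v,3) for k,v in o.items()})
E
```

```text
top 524.1860183239922 -0.06200038722473759 [ 431.55697552  200.9362476  1136.4597954 ] [ 0.09949568 -0.00918138 -0.99499563]
side 602.6092031687635 -0.11558194274866591 [  95.30708873 1030.26030935  823.37622591] [ 0.36509761 -0.69547164 -0.61888846]
{'t': np.float64(0.1), 'qpos': array([-1.224,  0.424,  1.631, -0.   ,  1.089, -0.019]), 'qvel': array([-0.001, -0.002, -0.002,  0.002,  0.003, -0.   ]), 'joint_torque': array([-0.0000e+00, -5.4562e+01, -2.7433e+01,  6.5000e-02,  1.9000e-02,
       -0.0000e+00]), 'ee_pos': array([ 223.415, -583.176,  221.984]), 'orientation': array([-3.088, -0.571,  0.   ]), 'ft_force': array([ 0.108, -0.061, -0.038]), 'moment': array([ 0.023, -0.057,  0.002]), 'grasp_force': np.float64(0.0), 'width': np.float64(87.77)}
```

View pics/top0.png

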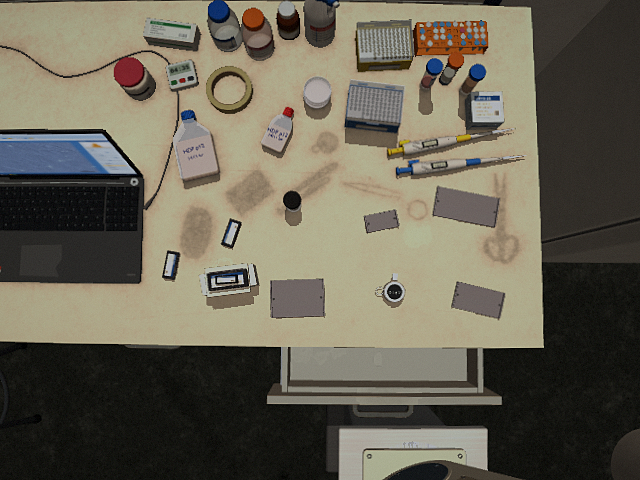

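View pics/side0.png

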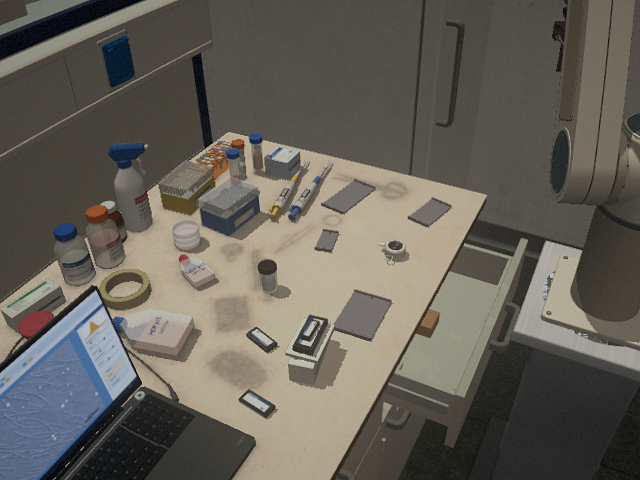

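The top picture shows the pile at about (229,280). The four holders are at (466,206), (381,221), (298,298) and (478,300), the canister at (292,202) and the counter at (393,291). Black-case candidates are one in the pile at (228,280) and two loose ones at (171,265) and (231,234). The pile's case should be the largest, so I'll check that by measuring and with a crop.

Run:
```python
from h import *
im=grab("top"); C=im["color"]; P=cloud(im)
hsv=cv2.cvtColor(C,cv2.COLOR_BGR2HSV)
def rect(pts):
    (c,s,a)=cv2.minAreaRect(pts[:,:2].astype(np.float32)); b=cv2.boxPoints((c,s,a))
    e=[b[1]-b[0],b[2]-b[1]]; e=max(e,key=np.linalg.norm); return np.round(c,1),np.round(sorted(s),1),round(np.degrees(np.arctan2(e[1],e[0]))%180,1)
m=((hsv[...,1]<50)&(hsv[...,2]>70)&(hsv[...,2]<150)).astype(np.uint8)
m[:170]=0;m[330:]=0;m[:,:260]=0;m[:,530:]=0
m=cv2.morphologyEx(m,cv2.MORPH_OPEN,np.ones((3,3)))
for c in cv2.findContours(m,0,1)[0]:
    if cv2.contourArea(c)>300:
        c=c.reshape(-1,2); print("grey",c.mean(0).round(),*rect(plane(im,c,5)))
# depth layers in pile
for y0,y1,x0,x1,nm in((255,305,190,268,"pile"),(245,285,158,184,"loose1"),(215,252,216,246,"loose2"),(185,220,280,305,"can"),(270,310,370,410,"counter")):
    q=P[y0:y1,x0:x1].reshape(-1,3); z=q[:,2]
    print(nm,"z pct",np.nanpercentile(z,[1,10,30,50,70,90,99]).round(1))
    for lo,hi in((39,49),(49.5,59),(61,71),(71.5,85)) if nm=="pile" else ((5,80),):
        s=q[(z>lo)&(z<hi)]
        if len(s)>10: print("  ",lo,hi,len(s),np.median(s[:,2]).round(1),*rect(s))
cv2.imwrite("pics/pile0.png",cv2.resize(C[215:315,150:275],None,fx=6,fy=6,interpolation=cv2.INTER_CUBIC))
```

```text
grey [477. 299.] [ 425.3 -138.1] [ 57.  103.1] 76.9
grey [298. 298.] [425.5 252. ] [ 79.8 114.3] 92.8
grey [381. 220.] [594.8  72.8] [37.5 67.2] 102.0
grey [466. 206.] [ 629.5 -115.6] [ 65.6 135.6] 79.6
pile z pct [-4.6 -2.1 -0.1  2.  52.7 68.7 78.6]
   39 49 253 45.3 [459.3 395.7] [ 50.  116.6] 102.5
   49.5 59 540 54.4 [460.1 398.1] [ 60.4 103. ] 97.6
   61 71 502 67.8 [460.7 393.2] [36.5 83.6] 97.9
   71.5 85 210 76.7 [462.5 385.1] [28.6 66.9] 93.0
loose1 z pct [-4.5 -2.5 -0.5  1.3  7.  10.9 13.9]
   5 80 360 9.6 [493.  525.4] [41.5 62.9] 2.3
loose2 z pct [-4.3 -2.2 -0.4  1.4  6.2 11.  13.7]
   5 80 353 10.0 [562.4 403.5] [59.7 67.5] 170.7
can z pct [-4.2 -2.   0.   1.9 46.8 63.1 65.6]
   5 80 320 61.5 [637.1 268.2] [46.3 69.5] 15.7
counter z pct [-4.4 -2.1 -0.4  1.2  4.2 24.8 28.5]
   5 80 456 23.7 [446.4  58.3] [71.  88.5] 164.2
```

View pics/pile0.png

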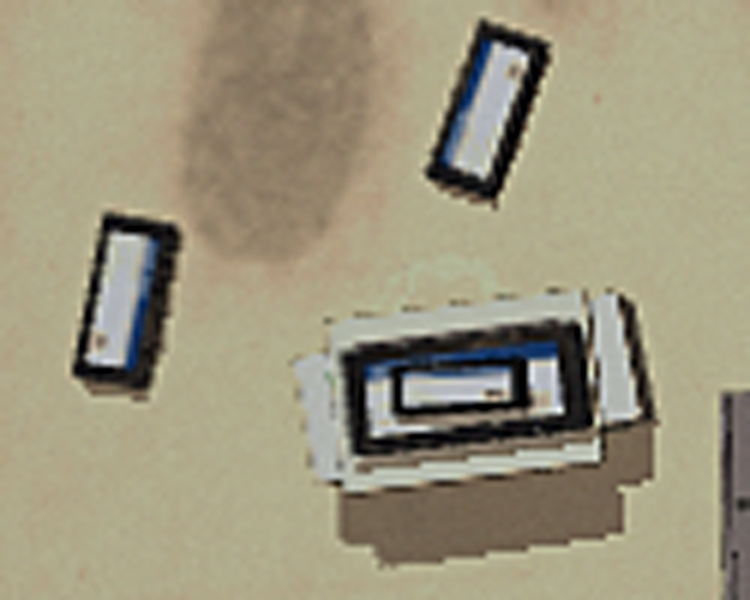

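The crop shows the stick at crop (461,387), lying on the black case with outline (350,345)-(590,435), on the white carton. The loose look-alikes at crop (127,300) and (490,110) are about 50-55 mm long, so the pile's case at about 83x36 mm is the largest and the one meant. Next I refine the box centres by casting the corners.

Run:
```python
from h import *
im=grab("top")
for n,z,c in(("usb",76,[(393,369),(525,358),(528,402),(400,415)]),("hemo",67,[(343,352),(582,320),(592,425),(358,453)]),("lens",54,[(330,322),(585,292),(602,455),(345,488)])):
    q=plane(im,np.array(c)/6+[150,215],z)
    e=(q[1]-q[0]+q[2]-q[3])[:2]; w=(q[3]-q[0]+q[2]-q[1])[:2]
    print(n,q[:,:2].mean(0).round(1),np.linalg.norm(e)/2,np.linalg.norm(w)/2,np.degrees(np.arctan2(e[1],e[0]))%180)
    s=plane
```

```text
usb [460.8 391.3] 44.01223287191835 15.252903751902494 95.97000950295354
hemo [460.6 390.5] 81.00302071770045 35.253066622273 97.92553280749108
lens [460.3 393.9] 88.71289331108188 56.81643521805232 97.70902286464943
```

>>> servo_tool(
  steps=[
    [[0.03, 0.028, 0], [0, 0, 5], 1],
    [[0.03, 0.028, 0], [0, 0, 5], 1],
    [[0.03, 0.028, 0], [0, 0, 5], 1],
    [[0.03, 0.028, 0], [0, 0, 5], 1],
    [[0.03, 0.028, 0], [0, 0, 5], 1],
    [[0.025, 0.03, 0], [0, 0, 5], 1],
    [[0.02, 0.035, 0], [0, 0, 5], 1],
    [[0.01, 0.035, 0], [0, 0, 5], 1],
  ],
)

```text
t: 0.87
ee_pos: [430.6, -342.1, 222.7]
orientation: [2.703, 1.6, 0.001]
ft_force: [0.8, 0.8, 0.1]
width: 87.5
grasp_force: 0.0
```

>>> servo_tool(
  steps=[
    [[0.004, 0.041, 0], [0, 0, 2], 1],
    [[0.004, 0.041, 0], [0, 0, 2], 1],
    [[0.004, 0.041, 0], [0, 0, 2], 1],
    [[0.004, 0.041, 0], [0, 0, 2], 1],
    [[0.004, 0.041, 0], [0, 0, 2], 1],
    [[0.004, 0.041, 0], [0, 0, 2], 1],
    [[0.004, 0.041, 0], [0, 0, 2], 1],
    [[0.002, 0.041, 0], [0, 0, 2], 1],
  ],
)

```text
t: 1.53
ee_pos: [458.6, -13.7, 222.9]
orientation: [2.457, 1.956, 0.001]
ft_force: [0.5, -0.5, 0.2]
width: 87.7
grasp_force: 0.0
```

>>> servo_tool(
  steps=[
    [[0, 0.041, 0], [0, 0, 2], 1],
    [[0, 0.041, 0], [0, 0, 2], 1],
    [[0, 0.041, 0], [0, 0, 2], 1],
    [[0, 0.041, 0], [0, 0, 2], 1],
    [[0, 0.041, 0], [0, 0, 2], 1],
    [[0, 0.041, 0], [0, 0, 2], 1],
    [[0, 0.041, 0], [0, 0, 2], 1],
    [[0, 0.041, 0], [0, 0, 2], 1],
  ],
)

```text
t: 2.2
ee_pos: [458.0, 314.5, 222.7]
orientation: [2.161, 2.28, -0.0]
ft_force: [0.3, -0.0, -0.3]
width: 87.9
grasp_force: 0.0
```

>>> servo_tool(
  steps=[
    [[0.003, 0.038, 0], [0, 0, 2], 1],
    [[0, 0.039, -0.01], [0, 0, 2], 1],
    [[0, 0, -0.03], [0, 0, 0], 1],
    [[0, 0, -0.03], [0, 0, 0], 1],
    [[0, 0, -0.03], [0, 0, 0], 0.3],
    [[0, 0, -0.02], [0, 0, 0], 0],
    [[0, 0, 0], [0, 0, 0], -0.2],
    [[0, 0, 0], [0, 0, 0], -0.2],
  ],
)

```text
t: 2.87
ee_pos: [461.0, 388.9, 101.8]
orientation: [-2.082, -2.352, 0.004]
ft_force: [0.2, -0.5, 0.2]
width: 64.7
grasp_force: 0.0
```

Run:
```python
from h import *
for n,s in(("top",np.s_[200:320,150:310]),("side",np.s_[270:390,240:400])):
    im=grab(n); cv2.imwrite(f"pics/{n}1.png",cv2.resize(im["color"][s],None,fx=5,fy=5,interpolation=cv2.INTER_CUBIC))
a=cv2.imread("pics/side1.png");
```

```text
(no output)
```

View pics/side1.png

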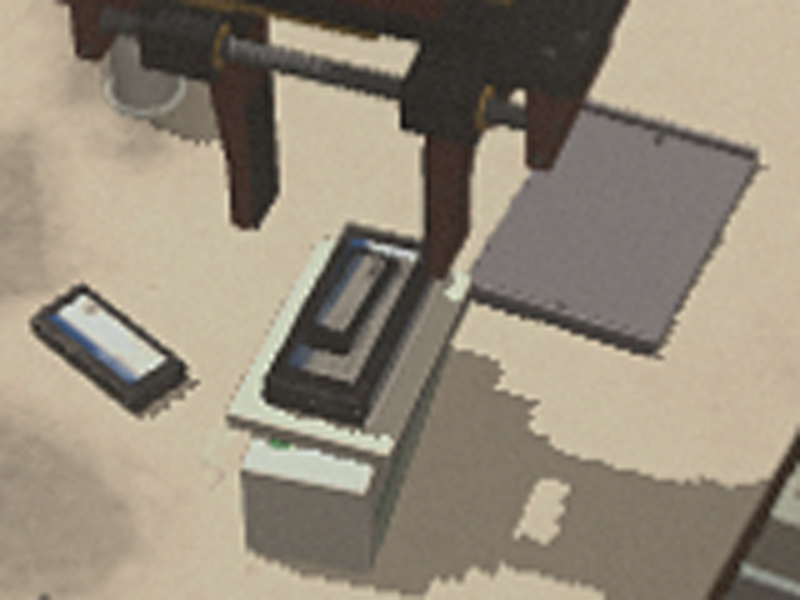

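The side crop shows the open fingers at (250,225) and (440,275) straddling the pile, with the stick between them and aligned.

>>> servo_tool(
  steps=[
    [[0, 0.002, -0.02], [0, 0, 0], -0.2],
    [[0, 0, -0.012], [0, 0, 0], -0.3],
    [[0, 0, 0], [0, 0, 0], -1],
    [[0, 0, 0], [0, 0, 0], -1],
    [[0, 0, 0], [0, 0, 0], -1],
    [[0, 0, 0], [0, 0, 0], -1],
    [[0, 0, 0], [0, 0, 0], -1],
    [[0, 0, 0], [0, 0, 0], -1],
  ],
)

```text
t: 3.63
ee_pos: [462.1, 391.7, 71.6]
orientation: [2.082, 2.352, 0.002]
ft_force: [0.1, -1.1, 5.2]
width: 16.5
grasp_force: 30.0
```

>>> servo_tool(
  steps=[
    [[0, 0, 0.018], [0, 0, 0], -1],
    [[0, 0, 0.02], [0, 0, 0], -1],
    [[0.013, -0.025, 0.02], [0, 0, 0.5], -1],
    [[0.015, -0.035, 0], [0, 0, 0.5], -1],
    [[0.015, -0.037, 0], [0, 0, 0.5], -1],
    [[0.015, -0.037, 0], [0, 0, 0.5], -1],
    [[0.015, -0.037, 0], [0, 0, 0.5], -1],
    [[0.015, -0.037, 0], [0, 0, 0.5], -1],
  ],
)

```text
t: 4.3
ee_pos: [550.0, 181.7, 129.1]
orientation: [2.019, 2.407, 0.001]
ft_force: [0.9, -0.0, 0.5]
width: 16.9
grasp_force: 30.0
```

>>> servo_tool(
  steps=[
    [[0.015, -0.037, 0], [0, 0, 0.5], -1],
    [[0.015, -0.037, 0], [0, 0, 0.5], -1],
    [[0.012, -0.03, 0], [0, 0, 1], -1],
    [[0.003, -0.008, -0.01], [0, 0, 0], -1],
    [[0, 0, -0.03], [0, 0, 0], -1],
    [[0, 0, -0.02], [0, 0, 0], -1],
    [[0, 0, 0], [0, 0, 0], -1],
    [[0, 0, 0], [0, 0, 0], -1],
  ],
)

```text
t: 4.97
ee_pos: [593.4, 71.7, 67.7]
orientation: [-1.976, -2.439, 0.003]
ft_force: [0.3, 1.1, 0.5]
width: 16.6
grasp_force: 30.0
```

Run:
```python
from h import *
o=sensors.get_obs(); print(o["ee_pos"],o["orientation"],o["width"],o["ft_force"])
im=grab("side"); a=cv2.resize(im["color"][200:290,285:405],None,fx=6,fy=6,interpolation=cv2.INTER_CUBIC); cv2.imwrite("pics/s2.png",a)
```

```text
[593.3607933   71.73469923  67.65064153] [-1.97642127 -2.43908471  0.00321541] 16.63781036385087 [0.27891889 1.12010885 0.48896567]
```

View pics/s2.png

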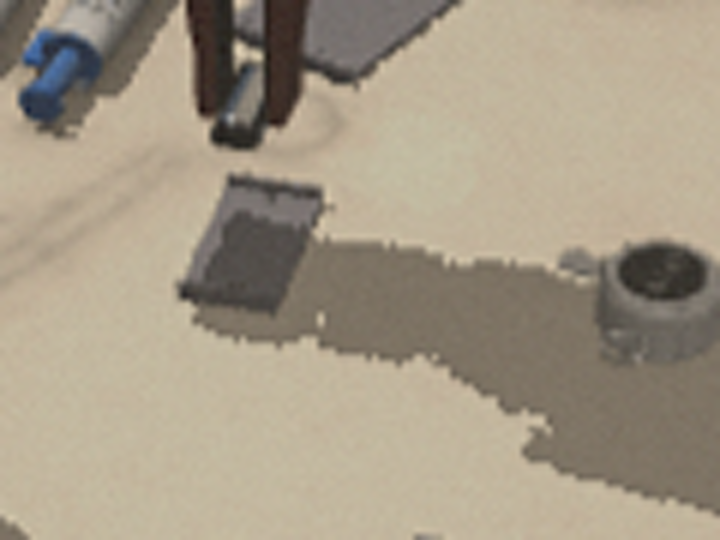

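The stick is held level at crop (240,105), above the small holder at (255,245). Lowering it now.

>>> servo_tool(
  steps=[
    [[0.0015, 0.001, -0.025], [0, 0, 0], -1],
    [[0, 0, -0.02], [0, 0, 0], -1],
    [[0, 0, -0.007], [0, 0, 0], -1],
    [[0, 0, -0.003], [0, 0, 0], -1],
    [[0, 0, -0.002], [0, 0, 0], -1],
    [[0, 0, -0.001], [0, 0, 0], -1],
    [[0, 0, -0.001], [0, 0, 0], -1],
    [[0, 0, 0], [0, 0, 0], -1],
  ],
)

```text
t: 5.68
ee_pos: [596.6, 72.5, 10.5]
orientation: [1.977, 2.44, 0.001]
ft_force: [-0.6, -0.1, 0.3]
width: 16.3
grasp_force: 30.0
```

>>> servo_tool(
  steps=[
    [[0, 0, -0.001], [0, 0, 0], -1],
    [[0, 0, -0.001], [0, 0, 0], -1],
    [[0, 0, 0], [0, 0, 0], -1],
    [[0, 0, 0], [0, 0, 0], -0.3],
    [[0, 0, 0], [0, 0, 0], 0],
    [[0, 0, 0], [0, 0, 0], 0],
    [[0, 0, 0], [0, 0, 0], 0],
    [[0, 0, 0.01], [0, 0, 0], 0],
  ],
)

```text
t: 6.35
ee_pos: [594.7, 72.2, 16.4]
orientation: [-1.976, -2.439, 0.003]
ft_force: [-0.2, -0.3, -0.4]
width: 43.2
grasp_force: 0.0
```

>>> servo_tool(
  steps=[
    [[0, 0, 0.04], [0, 0, 0], 0.2],
    [[0, 0, 0.041], [0, 0, 0], 1],
    [[0, 0.03, 0.02], [0, 0, -1], 1],
    [[-0.01, 0.04, 0], [0, 0, -0.5], 1],
    [[-0.018, 0.041, 0], [0, 0, -0.5], 1],
    [[-0.018, 0.041, 0], [0, 0, -0.5], 1],
    [[-0.018, 0.041, 0], [0, 0, -0.5], 1],
    [[-0.018, 0.041, 0], [0, 0, -0.5], 1],
  ],
)

```text
t: 7.02
ee_pos: [518.2, 296.6, 119.7]
orientation: [2.052, 2.378, 0.001]
ft_force: [0.6, -0.2, -0.3]
width: 87.9
grasp_force: 0.0
```

Run:
```python
from h import *
o=sensors.get_obs(); print(o["ee_pos"],o["orientation"],o["width"],o["ft_force"])
im=grab("top");b=im["color"]
im2=grab("side")
a=np.vstack([cv2.resize(b[195:245,340:440],None,fx=6,fy=6,interpolation=cv2.INTER_CUBIC),cv2.resize(im2["color"][220:265,290:390],None,fx=6,fy=6,interpolation=cv2.INTER_CUBIC)]); cv2.imwrite("pics/s3.png",a)
P=cloud(im); q=P[195:245,355:405].reshape(-1,3); s=q[q[:,2]>9]; print(len(s),np.median(s,0))
```

```text
[518.15525937 296.60074948 119.67937757] [2.05232071e+00 2.37820819e+00 1.19441576e-03] 87.8856606543199 [ 0.61768267 -0.21937005 -0.32113738]
191 [596.37296732  72.76919073  12.69324103]
```

View pics/s3.png

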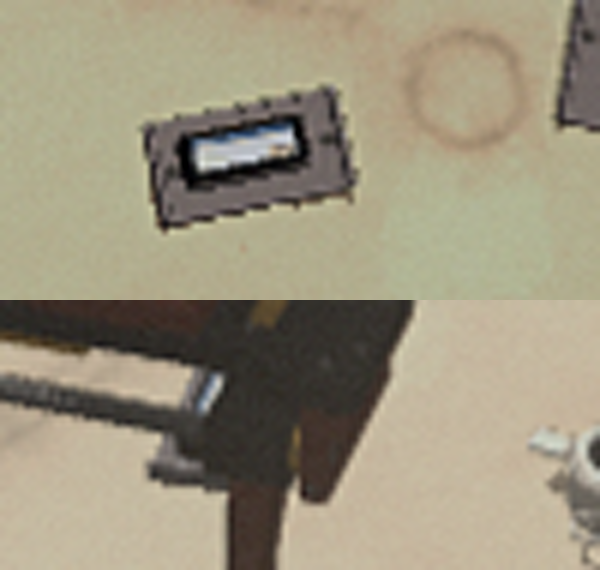

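The top crop shows the stick centred and flat on the small holder at (245,150). Next is the case.

>>> servo_tool(
  steps=[
    [[-0.02, 0.034, 0], [0, 0, 0], 0.6],
    [[-0.02, 0.034, 0], [0, 0, 0], 0.6],
    [[-0.0165, 0.027, 0], [0, 0, -0.5], 0.6],
    [[0, 0, -0.02], [0, 0, 0], 0.6],
    [[0, 0, -0.025], [0, 0, 0], 0.6],
    [[0, 0, -0.015], [0, 0, 0], 0.6],
    [[0, 0, 0], [0, 0, 0], 0.6],
    [[0, 0, 0], [0, 0, 0], 0.6],
  ],
)

```text
t: 7.78
ee_pos: [462.6, 389.2, 58.6]
orientation: [-2.062, -2.37, 0.002]
ft_force: [-0.4, -0.2, 1.1]
width: 70.2
grasp_force: 0.0
```

>>> servo_tool(
  steps=[
    [[-0.0015, 0.002, 0], [0, 0, 0], 0],
    [[0, 0, 0], [0, 0, 0], -1],
    [[0, 0, 0], [0, 0, 0], -1],
    [[0, 0, 0], [0, 0, 0], -1],
    [[0, 0, 0], [0, 0, 0], -1],
    [[0, 0, 0], [0, 0, 0], -1],
    [[0, 0, 0.01], [0, 0, 0], -1],
    [[0, 0, 0.02], [0, 0, 0], -1],
  ],
)

```text
t: 8.45
ee_pos: [459.7, 390.8, 87.3]
orientation: [-2.061, -2.37, 0.007]
ft_force: [-0.5, 0.7, -0.7]
width: 35.5
grasp_force: 30.0
```

>>> servo_tool(
  steps=[
    [[0, -0.02, 0.03], [0, 0, -1], -1],
    [[0, -0.04, 0], [0, 0, -1.5], -1],
    [[0, -0.04, 0], [0, 0, -1.5], -1],
    [[0, -0.04, 0], [0, 0, -1.5], -1],
    [[0, -0.04, 0], [0, 0, -1.5], -1],
    [[0, -0.04, 0], [0, 0, -1.5], -1],
    [[0, -0.04, 0], [0, 0, -1.5], -1],
    [[-0.005, -0.04, 0], [0, 0, -1.5], -1],
  ],
)

```text
t: 9.12
ee_pos: [456.8, 90.4, 119.6]
orientation: [2.289, 2.15, 0.003]
ft_force: [0.8, 0.3, -1.0]
width: 35.9
grasp_force: 30.0
```

>>> servo_tool(
  steps=[
    [[-0.005, -0.04, 0], [0, 0, -1.5], -1],
    [[-0.005, -0.04, 0], [0, 0, -1.5], -1],
    [[-0.005, -0.04, 0], [0, 0, -1.5], -1],
    [[-0.005, -0.04, 0], [0, 0, -1.5], -1],
    [[-0.005, -0.04, 0], [0, 0, -1.5], -1],
    [[-0.004, -0.028, 0], [0, 0, -2], -1],
    [[0, 0, -0.03], [0, 0, 0], -1],
    [[0, 0, 0], [0, 0, 0], -1],
  ],
)

```text
t: 9.78
ee_pos: [425.2, -137.1, 86.7]
orientation: [-2.46, -1.948, 0.003]
ft_force: [-1.8, 1.1, -0.8]
width: 35.2
grasp_force: 30.0
```

>>> servo_tool(
  steps=[
    [[0, 0, -0.03], [0, 0, 0], -1],
    [[0, 0, -0.03], [0, 0, 0], -1],
    [[0, -0.001, -0.01], [0, 0, 0], -1],
    [[0, 0, -0.005], [0, 0, 0], -1],
    [[0, 0, -0.002], [0, 0, 0], -1],
    [[0, 0, -0.001], [0, 0, 0], -1],
    [[0, 0, 0], [0, 0, 0], -1],
    [[0, 0, 0], [0, 0, 0], -1],
  ],
)

```text
t: 10.45
ee_pos: [427.9, -137.1, 11.7]
orientation: [2.458, 1.954, 0.001]
ft_force: [-0.2, -0.2, 0.2]
width: 35.6
grasp_force: 30.0
```

>>> servo_tool(
  steps=[
    [[0, 0, -0.001], [0, 0, 0], -1],
    [[0, 0, 0], [0, 0, 0], -1],
    [[0, 0, -0.001], [0, 0, 0], -1],
    [[0, 0, 0], [0, 0, 0], -1],
    [[0, 0, 0], [0, 0, 0], -1],
    [[0, 0, 0], [0, 0, 0], -1],
    [[0, 0, 0], [0, 0, 0], -1],
    [[0, 0, 0], [0, 0, 0], -1],
  ],
)

```text
t: 11.12
ee_pos: [427.1, -137.0, 8.6]
orientation: [-2.459, -1.955, 0.0]
ft_force: [-0.2, 0.4, 0.5]
width: 35.7
grasp_force: 30.0
```

>>> servo_tool(
  steps=[
    [[-0.001, 0, -0.001], [0, 0, 0], -1],
    [[0, 0, 0], [0, 0, 0], -0.2],
    [[0, 0, 0], [0, 0, 0], 0.2],
    [[0, 0, 0], [0, 0, 0], 0.4],
    [[0, 0, 0], [0, 0, 0], 0.4],
    [[0, 0, 0.005], [0, 0, 0], 0.4],
    [[0, 0, 0.03], [0, 0, 0], 0.4],
    [[0, 0, 0.04], [0, 0, 0], 1],
  ],
)

```text
t: 11.78
ee_pos: [423.7, -136.2, 81.4]
orientation: [-2.455, -1.951, 0.006]
ft_force: [0.5, 0.4, 0.4]
width: 65.1
grasp_force: 0.0
```

>>> servo_tool(
  steps=[
    [[0, 0.02, 0.04], [0, 0, 2], 1],
    [[0.005, 0.04, 0], [0, 0, 2], 1],
    [[0.005, 0.04, 0], [0, 0, 2], 1],
    [[0.005, 0.04, 0], [0, 0, 2], 1],
    [[0.005, 0.04, 0], [0, 0, 2], 1],
    [[0.005, 0.04, 0], [0, 0, 2], 1],
    [[0.005, 0.04, 0], [0, 0, 2], 1],
    [[0.005, 0.04, 0], [0, 0, 2], 1],
  ],
)

```text
t: 12.45
ee_pos: [460.7, 163.6, 120.2]
orientation: [2.161, 2.28, -0.0]
ft_force: [1.4, -0.5, 0.4]
width: 87.8
grasp_force: 0.0
```

Run:
```python
from h import *
o=sensors.get_obs(); print(o["ee_pos"],o["orientation"],o["width"])
im=grab("top");b=im["color"]
a=np.hstack([cv2.resize(b[270:330,440:515],None,fx=5,fy=5,interpolation=cv2.INTER_CUBIC),cv2.resize(b[245:305,195:270],None,fx=5,fy=5,interpolation=cv2.INTER_CUBIC)]); cv2.imwrite("pics/s4.png",a)
P=cloud(im); q=P[270:330,440:515].reshape(-1,3); s=q[q[:,2]>13]; print(len(s),np.median(s,0))
q=P[255:305,190:268].reshape(-1,3); s=q[(q[:,2]>51)&(q[:,2]<58)]; print(len(s),np.median(s,0),cv2.minAreaRect(s[:,:2].astype(np.float32)))
```

```text
[460.69623107 163.59830647 120.21130531] [ 2.16129602e+00  2.27999897e+00 -2.27321062e-04] 87.8295487489839
642 [ 427.75038896 -134.91453058   17.50687662]
1144 [460.20962734 394.49464771  54.67348492] ((461.2618713378906, 391.04083251953125), (60.157955169677734, 99.5689926147461), 7.896633625030518)
```

View pics/s4.png

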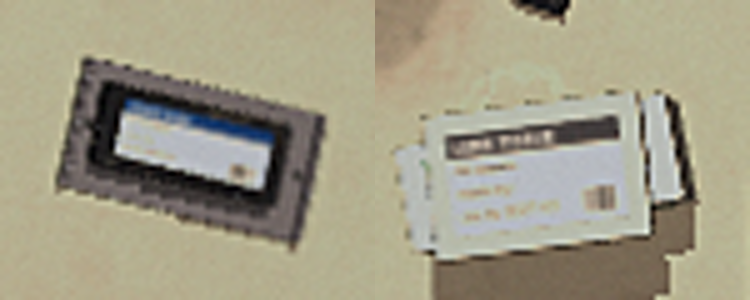

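The crops show the case centred on its holder at (190,150), and the flat carton now on top of the pile at (540,176). Next is the carton.

>>> servo_tool(
  steps=[
    [[0, 0.04, 0], [0, 0, 1], 1],
    [[0, 0.04, 0], [0, 0, 1], 1],
    [[0, 0.04, 0], [0, 0, 1], 1],
    [[0, 0.04, 0], [0, 0, 1], 1],
    [[0, 0.035, 0], [0, 0, 0.7], 1],
    [[0, 0.034, 0], [0, 0, 0], 1],
    [[0, 0, -0.03], [0, 0, 0], 1],
    [[0, 0, -0.015], [0, 0, 0], 1],
  ],
)

```text
t: 13.17
ee_pos: [460.5, 392.5, 73.8]
orientation: [2.065, 2.368, 0.001]
ft_force: [0.5, -1.3, -0.9]
width: 87.8
grasp_force: 0.0
```

>>> servo_tool(
  steps=[
    [[0, 0, -0.015], [0, 0, 0], 1],
    [[0, 0, -0.01], [0, 0, 0], 1],
    [[0, 0, -0.003], [0, 0, 0], 1],
    [[0, 0, 0], [0, 0, 0], 1],
    [[0, 0, 0], [0, 0, 0], 1],
    [[0, 0, 0], [0, 0, 0], 1],
    [[0, 0, 0], [0, 0, 0], 1],
    [[0, 0, 0], [0, 0, 0], 1],
  ],
)

```text
t: 13.83
ee_pos: [461.6, 390.9, 47.8]
orientation: [2.068, 2.364, 0.002]
ft_force: [0.2, 0.5, 0.2]
width: 88.1
grasp_force: 0.0
```

>>> servo_tool(
  steps=[
    [[-0.001, 0.002, 0], [0, 0, 0], 0.6],
    [[0, 0, 0], [0, 0, 0], 0.4],
    [[0, 0, 0], [0, 0, 0], -1],
    [[0, 0, 0], [0, 0, 0], -1],
    [[0, 0, 0], [0, 0, 0], -1],
    [[0, 0, 0.005], [0, 0, 0], -1],
    [[0, 0, 0.01], [0, 0, 0], -1],
    [[0, 0, 0.015], [0, 0, 0], -1],
  ],
)

```text
t: 14.5
ee_pos: [459.4, 392.1, 76.8]
orientation: [-2.068, -2.364, 0.004]
ft_force: [0.0, 0.5, -0.4]
width: 59.7
grasp_force: 30.0
```

Run:
```python
from h import *
im=grab("side"); cv2.imwrite("pics/s5.png",cv2.resize(im["color"][270:390,240:400],None,fx=4,fy=4,interpolation=cv2.INTER_CUBIC))
```

```text
(no output)
```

View pics/s5.png

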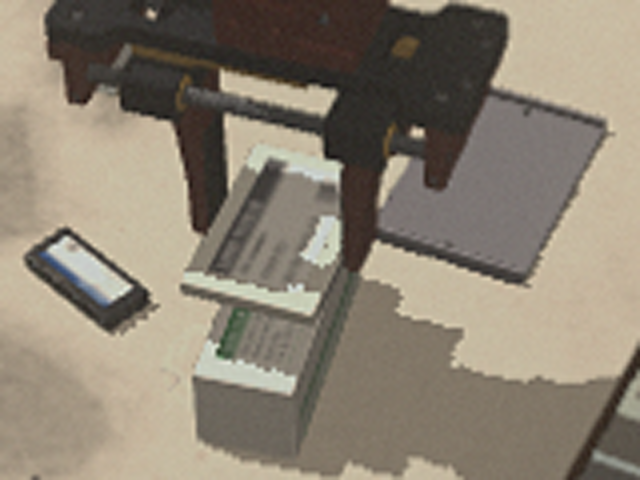

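The carton is held level above the film box, which stayed in place. Carrying it to the wide holder.

>>> servo_tool(
  steps=[
    [[0, 0, 0.02], [0, 0, 0], -1],
    [[-0.004, -0.02, 0.005], [0, 0, -1], -1],
    [[-0.006, -0.03, 0], [0, 0, -1], -1],
    [[-0.006, -0.03, 0], [0, 0, -1], -1],
    [[-0.006, -0.03, 0], [0, 0, -1], -1],
    [[-0.007, -0.021, 0], [0, 0, -1], -1],
    [[-0.005, -0.01, 0], [0, 0, 0], -1],
    [[0, 0, -0.03], [0, 0, 0], -1],
  ],
)

```text
t: 15.22
ee_pos: [428.3, 251.7, 75.9]
orientation: [2.169, 2.269, 0.012]
ft_force: [1.4, 0.9, 0.2]
width: 59.7
grasp_force: 30.0
```

>>> servo_tool(
  steps=[
    [[0, 0, -0.03], [0, 0, 0], -1],
    [[0, 0, -0.02], [0, 0, 0], -1],
    [[0, 0, -0.008], [0, 0, 0], -1],
    [[0, 0, -0.003], [0, 0, 0], -1],
    [[0, 0, 0], [0, 0, 0], -1],
    [[0, 0, 0], [0, 0, 0], -1],
    [[0, 0, 0], [0, 0, 0], -1],
    [[0, 0, 0], [0, 0, 0], -1],
  ],
)

```text
t: 15.88
ee_pos: [426.8, 252.1, 12.0]
orientation: [2.169, 2.272, 0.003]
ft_force: [0.4, 0.8, -0.4]
width: 59.9
grasp_force: 30.0
```

>>> servo_tool(
  steps=[
    [[-0.001, 0, -0.002], [0, 0, 0], -1],
    [[0, 0, -0.0015], [0, 0, 0], -1],
    [[0, 0, -0.001], [0, 0, 0], -1],
    [[0, 0, 0], [0, 0, 0], -1],
    [[0, 0, 0], [0, 0, 0], -1],
    [[0, 0, 0], [0, 0, 0], -1],
    [[0, 0, 0], [0, 0, 0], -1],
    [[0, 0, 0], [0, 0, 0], -1],
  ],
)

```text
t: 16.55
ee_pos: [425.1, 251.6, 6.4]
orientation: [2.169, 2.272, -0.0]
ft_force: [-0.0, -0.2, -0.6]
width: 59.9
grasp_force: 30.0
```

>>> servo_tool(
  steps=[
    [[0, 0, -0.0005], [0, 0, 0], -1],
    [[0, 0, 0], [0, 0, 0], 0.5],
    [[0, 0, 0], [0, 0, 0], 0.8],
    [[0, 0, 0], [0, 0, 0], 1],
    [[0, 0, 0], [0, 0, 0], 1],
    [[0, 0, 0.005], [0, 0, 0], 1],
    [[0, 0, 0.03], [0, 0, 0], 1],
    [[0, 0, 0.035], [0, 0, 0], 1],
  ],
)

```text
t: 17.22
ee_pos: [423.4, 250.6, 75.2]
orientation: [-2.168, -2.271, 0.008]
ft_force: [0.5, 0.6, -0.4]
width: 87.8
grasp_force: 0.0
```

>>> servo_tool(
  steps=[
    [[0, 0.01, 0.035], [0, 0, 0], 1],
    [[0.006, 0.03, 0], [0, 0, 1], 1],
    [[0.006, 0.03, 0], [0, 0, 1], 1],
    [[0.006, 0.03, 0], [0, 0, 1], 1],
    [[0.007, 0.02, 0], [0, 0, 1], 1],
    [[0.005, 0.01, 0], [0, 0, 1], 1],
    [[0.005, 0.01, 0], [0, 0, 0], 1],
    [[0, 0, 0], [0, 0, 0], 1],
  ],
)

```text
t: 17.88
ee_pos: [460.9, 392.7, 111.1]
orientation: [2.068, 2.365, 0.002]
ft_force: [0.1, 0.1, -0.3]
width: 88.0
grasp_force: 0.0
```

Run:
```python
from h import *
o=sensors.get_obs(); print(o["ee_pos"],o["orientation"],o["width"])
im=grab("top");b=im["color"];im2=grab("side")
a=np.hstack([cv2.resize(b[250:325,190:340],None,fx=3.2,fy=3.2,interpolation=cv2.INTER_CUBIC),cv2.resize(im2["color"][280:355,280:355+45],None,fx=3.2,fy=3.2,interpolation=cv2.INTER_CUBIC)])[:,:800]; cv2.imwrite("pics/s6.png",a)
P=cloud(im); q=P[270:325,262:335].reshape(-1,3); s=q[(q[:,2]>10)&(q[:,2]<25)]; print(len(s),np.median(s,0))
q=cloud(im2)[270:400,270:350].reshape(-1,3); s=q[(q[:,2]>42)&(q[:,2]<49)]; s=s[(abs(s[:,0]-460)<60)&(abs(s[:,1]-393)<90)]; print(len(s),np.median(s,0),cv2.minAreaRect(s[:,:2].astype(np.float32)))
```

```text
[460.89241476 392.71190316 111.06114544] [2.06785207e+00 2.36487868e+00 1.63220951e-03] 88.04763896800468
1139 [425.98800164 253.98510747  13.37543051]
1233 [459.0732105  400.48548245  46.14240297] ((460.9305725097656, 395.57568359375), (45.522281646728516, 118.76099395751953), 12.344833374023438)
```

View pics/s6.png

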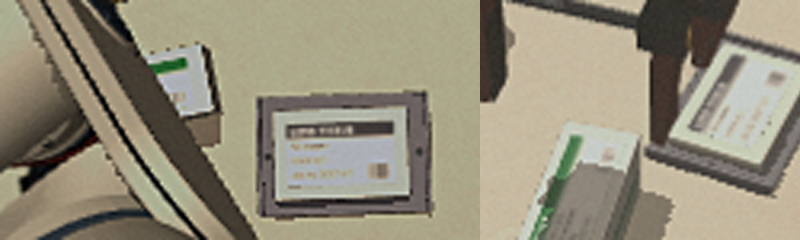

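The carton is flat and centred on its holder at crop (343,155). The film box measures 45x117 mm at (461,396), angle about 102°. Next is the film box.

>>> servo_tool(
  steps=[
    [[0, 0.003, -0.02], [0, 0, 2.5], 1],
    [[0, 0, -0.02], [0, 0, 2.2], 1],
    [[0, 0, -0.025], [0, 0, 0], 1],
    [[0, 0, -0.02], [0, 0, 0], 1],
    [[0, 0, -0.01], [0, 0, 0], 1],
    [[0, 0, 0], [0, 0, 0], 1],
    [[0, 0, 0], [0, 0, 0], 0.5],
    [[0, 0, 0], [0, 0, 0], 0.2],
  ],
)

```text
t: 18.65
ee_pos: [460.7, 394.7, 17.0]
orientation: [1.97, 2.447, 0.002]
ft_force: [0.7, -0.0, 0.3]
width: 77.7
grasp_force: 0.0
```

>>> servo_tool(
  steps=[
    [[0, 0, 0], [0, 0, 0], -1],
    [[0, 0, 0], [0, 0, 0], -1],
    [[0, 0, 0], [0, 0, 0], -1],
    [[0, 0, 0], [0, 0, 0], -1],
    [[0, 0, 0.005], [0, 0, 0], -1],
    [[0, 0, 0.02], [0, 0, 0], -1],
    [[0, 0, 0.03], [0, 0, 0], -1],
    [[0, 0, 0.04], [0, 0, 0], -1],
  ],
)

```text
t: 19.32
ee_pos: [458.3, 393.2, 109.7]
orientation: [-1.969, -2.447, 0.009]
ft_force: [0.1, -1.0, -1.0]
width: 45.1
grasp_force: 30.0
```

>>> servo_tool(
  steps=[
    [[0, -0.03, 0.01], [0, 0, -1.5], -1],
    [[0.01, -0.04, 0], [0, 0, -1.5], -1],
    [[0.01, -0.04, 0], [0, 0, -1.5], -1],
    [[0.01, -0.04, 0], [0, 0, -1.5], -1],
    [[0.015, -0.037, 0], [0, 0, -1.5], -1],
    [[0.015, -0.037, 0], [0, 0, -1.5], -1],
    [[0.015, -0.037, 0], [0, 0, -1.5], -1],
    [[0.015, -0.037, 0], [0, 0, -1.5], -1],
  ],
)

```text
t: 19.98
ee_pos: [550.3, 94.7, 121.4]
orientation: [2.216, 2.227, 0.0]
ft_force: [1.4, 0.4, -1.6]
width: 44.8
grasp_force: 30.0
```

>>> servo_tool(
  steps=[
    [[0.015, -0.037, 0], [0, 0, -2], -1],
    [[0.015, -0.037, 0], [0, 0, -2], -1],
    [[0.015, -0.037, 0], [0, 0, -2], -1],
    [[0.015, -0.037, 0], [0, 0, -2], -1],
    [[0.015, -0.036, 0], [0, 0, -2], -1],
    [[0.005, -0.024, 0], [0, 0, -0.8], -1],
    [[0, 0, -0.02], [0, 0, 0], -1],
    [[0, 0, 0], [0, 0, 0], -1],
  ],
)

```text
t: 20.65
ee_pos: [628.4, -112.8, 98.6]
orientation: [-2.415, -2.005, 0.004]
ft_force: [-1.9, 0.1, -1.9]
width: 44.7
grasp_force: 30.0
```

Run:
```python
from h import *
o=sensors.get_obs(); print(o["ee_pos"],o["orientation"],o["width"])
im=grab("side"); cv2.imwrite("pics/s7.png",cv2.resize(im["color"][110:250,260:460],None,fx=4,fy=4,interpolation=cv2.INTER_CUBIC))
```

```text
[ 628.4029847  -112.81489694   98.58181834] [-2.41481122 -2.00487303  0.00379744] 44.705800789849526
```

View pics/s7.png

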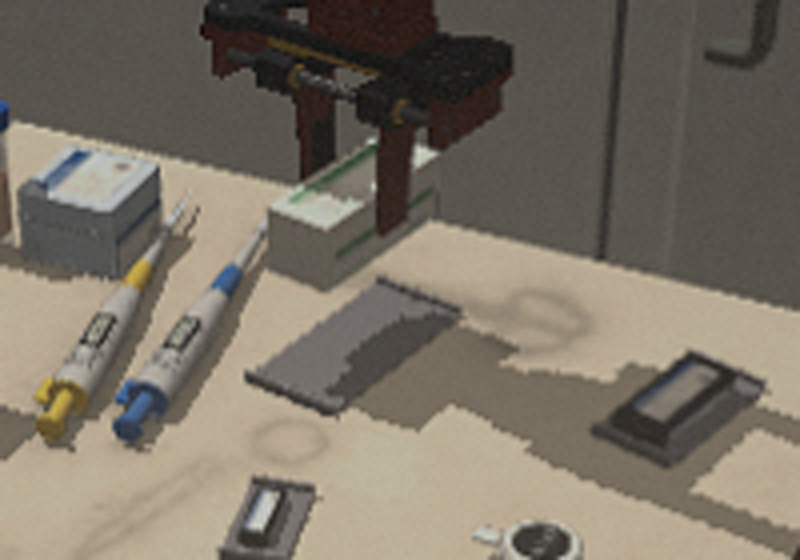

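The film box is held level at (350,215), over the long holder at (355,345). The stick and case still lie in their holders. Lowering it.

>>> servo_tool(
  steps=[
    [[0.001, -0.003, -0.025], [0, 0, 0], -1],
    [[0, 0, -0.025], [0, 0, 0], -1],
    [[0, 0, -0.014], [0, 0, 0], -1],
    [[0, 0, -0.006], [0, 0, 0], -1],
    [[0, 0, -0.003], [0, 0, 0], -1],
    [[0, 0, -0.001], [0, 0, 0], -1],
    [[0, 0, 0], [0, 0, 0], -1],
    [[0, 0, 0], [0, 0, 0], -1],
  ],
)

```text
t: 21.37
ee_pos: [631.9, -114.4, 28.1]
orientation: [2.413, 2.01, 0.002]
ft_force: [0.5, -0.8, -1.2]
width: 45.1
grasp_force: 30.0
```

>>> servo_tool(
  steps=[
    [[0, 0, -0.002], [0, 0, 0], -1],
    [[0, 0, -0.0015], [0, 0, 0], -1],
    [[0, 0, -0.0015], [0, 0, 0], -1],
    [[0, 0, 0], [0, 0, 0], -1],
    [[0, 0, 0], [0, 0, 0], -1],
    [[0, 0, 0], [0, 0, 0], -1],
    [[0, 0, 0], [0, 0, 0], -1],
    [[0, 0, 0], [0, 0, 0], -1],
  ],
)

```text
t: 22.03
ee_pos: [631.7, -114.5, 24.2]
orientation: [2.414, 2.009, 0.001]
ft_force: [-4.5, 0.9, 15.5]
width: 44.9
grasp_force: 30.0
```

Run:
```python
from h import *
o=sensors.get_obs(); print(o["ee_pos"],o["ft_force"],o["moment"])
im=grab("side"); im2=grab("top")
cv2.imwrite("pics/s8.png",np.hstack([cv2.resize(im["color"][150:220,310:385],None,fx=5.3,fy=5.3,interpolation=cv2.INTER_CUBIC),cv2.resize(im2["color"][170:240,428:503],None,fx=5.3,fy=5.3,interpolation=cv2.INTER_CUBIC)])[:,:800])
q=cloud(im)[150:220,310:385].reshape(-1,3); s=q[(q[:,2]>43)&(q[:,2]<60)&(abs(q[:,0]-630)<45)]; print(len(s),np.percentile(s[:,2],[10,25,50,75]))
A=np.c_[s[:,:2]-[630,-115],np.ones(len(s))]; print(np.linalg.lstsq(A,s[:,2],rcond=None)[0])
```

```text
[ 631.74101304 -114.50200402   24.23030775] [-4.4704961   0.94096415 15.5024699 ] [ 0.18451622  1.0147673  -0.01649352]
503 [46.29675785 49.16550587 50.98425566 52.77968371]
[ 3.21349728e-02 -2.00998077e-02  5.10727738e+01]
```

View pics/s8.png

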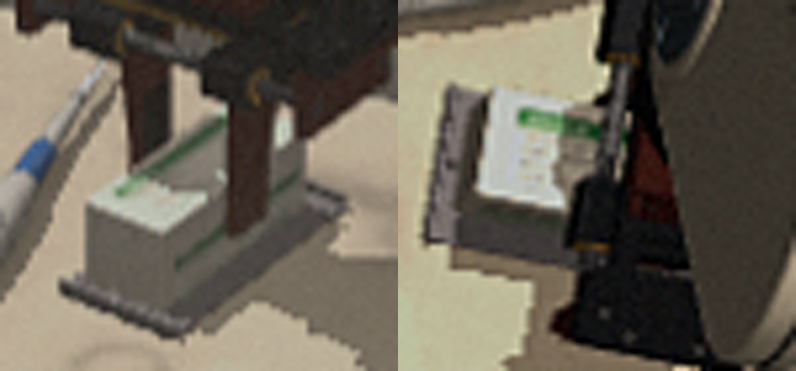

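The box sits between the two lips, clear of both, with its top at about 50 mm (expected 49). Releasing it.

>>> servo_tool(
  steps=[
    [[0, 0, 0.002], [0, 0, 0], -1],
    [[0, 0, 0], [0, 0, 0], 0.1],
    [[0, 0, 0], [0, 0, 0], 0.3],
    [[0, 0, 0], [0, 0, 0], 0.5],
    [[0, 0, 0], [0, 0, 0], 0.5],
    [[0, 0, 0], [0, 0, 0], 0.5],
    [[0, 0, 0.01], [0, 0, 0], 0.5],
    [[0, 0, 0.02], [0, 0, 0], 0.5],
  ],
)

```text
t: 22.8
ee_pos: [629.2, -114.0, 52.3]
orientation: [-2.412, -2.008, 0.005]
ft_force: [-0.7, 1.0, -0.1]
width: 65.7
grasp_force: 0.0
```

>>> servo_tool(
  steps=[
    [[0, 0, 0.03], [0, 0, 0], 0.5],
    [[0, 0, 0.04], [0, 0, 0], 0.5],
    [[0, 0, 0.04], [0, 0, 0], 0.5],
    [[-0.01, 0.04, 0.02], [0, 0, 0], 0.5],
    [[-0.02, 0.04, 0], [0, 0, 0], 0.5],
    [[-0.02, 0.04, 0], [0, 0, 0], 0.5],
    [[-0.02, 0.04, 0], [0, 0, 0], 0.5],
    [[-0.02, 0.04, 0], [0, 0, 0], 0.5],
  ],
)

```text
t: 23.47
ee_pos: [546.5, 72.4, 183.1]
orientation: [2.415, 2.009, 0.002]
ft_force: [0.4, -0.0, -0.6]
width: 66.2
grasp_force: 0.0
```

>>> servo_tool(
  steps=[
    [[-0.01, 0.04, 0], [0, 0, 0], 0.5],
    [[0, 0.04, 0], [0, 0, 0], 0.5],
    [[0, 0.04, 0], [0, 0, 0], 0.5],
    [[0, 0.04, 0], [0, 0, 0], 0.5],
    [[0, 0, 0], [0, 0, 0], 0.5],
    [[0, 0, 0], [0, 0, 0], 0.5],
    [[0, 0, 0], [0, 0, 0], 0.5],
    [[0, 0, 0], [0, 0, 0], 0.5],
  ],
)

```text
t: 24.13
ee_pos: [537.3, 229.9, 182.3]
orientation: [2.415, 2.009, -0.001]
ft_force: [-0.5, 0.3, -1.2]
width: 65.8
grasp_force: 0.0
```

Run:
```python
from h import *
o=sensors.get_obs(); print(o["t"],o["ee_pos"],o["ft_force"])
im=grab("top"); cv2.imwrite("pics/s9.png",cv2.resize(im["color"][170:330,260:520],None,fx=3,fy=3,interpolation=cv2.INTER_CUBIC))
P=cloud(im)
for n,s,lo,hi in(("film",np.s_[180:235,425:505],40,60),("usb",np.s_[205:238,360:402],9,20),("hemo",np.s_[275:325,445:510],12,25),("lens",np.s_[272:325,265:330],10,22)):
    q=P[s].reshape(-1,3);q=q[(q[:,2]>lo)&(q[:,2]<hi)]
    print(n,len(q),np.median(q,0).round(1),cv2.minAreaRect(q[:,:2].astype(np.float32)))
```

```text
24.1333 [537.31915161 229.87731439 182.25513285] [-0.46417799  0.27007866 -1.20793203]
film 1199 [ 632.  -112.    49.8] ((632.5460205078125, -112.53177642822266), (116.56017303466797, 47.10272979736328), 79.5018081665039)
usb 188 [596.6  73.8  12.7] ((596.1502685546875, 71.82264709472656), (31.311681747436523, 71.63523864746094), 10.097308158874512)
hemo 661 [ 426.1 -135.4   17.5] ((426.5690002441406, -138.04931640625), (102.53141021728516, 42.390872955322266), 81.66316223144531)
lens 13 [411.1 307.2  11. ] ((410.11285400390625, 308.33843994140625), (38.695255279541016, 11.51472282409668), 20.956384658813477)
```

View pics/s9.png

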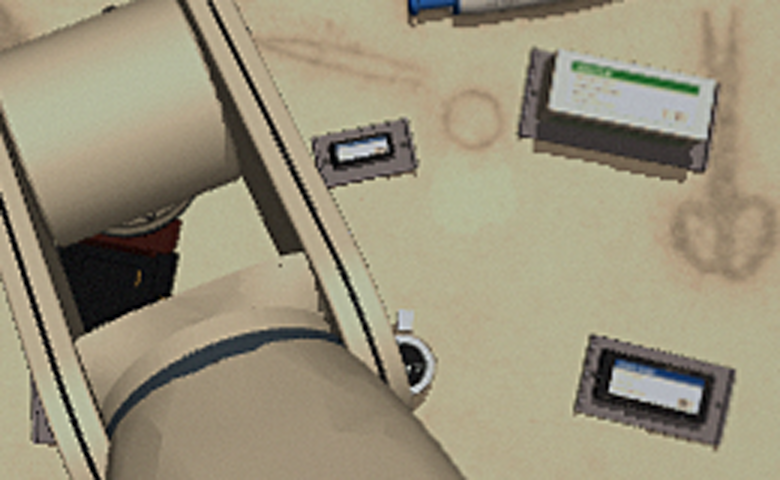

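The film box, stick and case all rest in their holders, within about 5 mm of centre and at the right heights. The carton was checked earlier and the gripper is clear, so I'm handing in.

```bash
python3 -c "
from workcell import close_job
print(close_job())"
```

```text
the job is handed in; nothing more can be done
None
```

All four supplies were taken off the pile in order and lie flat, within about 5 mm of centre, in their own holders; the canister and hand counter were left alone, and the job was handed in after about 24 s of robot time (no verdict was returned).

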